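# Gauge the capacitor cans and tip the batch into the bin

## Robot

A 6-joint arm with a two-finger parallel gripper is mounted at the origin on the work surface. World frame = base frame: x ahead of the robot, y to its left, z up, the work surface at z = 0. Lengths are in mm, angles in rad, forces in N, time in s.
With the tool pointing down it reaches from about 275 to 750 mm from the base axis. Payload 10.2 kg.
Tool frame: the origin (TCP) lies at the very end of the fingers, on their centre line; the grasp point (between the pads) lies 19 mm behind it (bot.pinch_z is the distance from the TCP to the grasp point, in mm); z points along the fingers, y is the line along which they close (so a half turn about z gives the same grasp; the last joint's range is limited). The gripper opens to 85 mm and grips with 20 to 120 N. Pads are 22 mm wide; open, the fingers measure 114 mm over their backs; the gripper's body (76 mm by 85 mm) begins 54 mm behind the grasp point. The pads swing forward as they close: fully open they stand 13 mm farther back than shut.
Start: joints at [1.111, 0.313, 1.498, -0, 1.331, -0.223], TCP at [123.174, 510.352, 231.294] pointing down, gripper open.
Joint ranges: [-2.94, 2.94], [-0.97, 2.17], [0.19, 2.56], [-1.23, 4.37], [0.02, 3.11], [-2.88, 2.88]. Speed limits (rad/s): [2.39, 2.39, 3.01, 3.14, 3.14, 3.14].

## Interface

Orientations are given as a unit quaternion [w, x, y, z].
In Python, from workcell import bot gives the robot as it stands. The module is installed in compiled form; this text tells all that it offers.
- The arm moves only by the shell command python3 -m crank 'ROWS' [OPENING]. ROWS is JSON, a list of rows, each a list of 4 numbers: the shift along the tool's x, y, z each as a share of 0.025 m, from -1 to 1, then the turn about the tool's z as a share of 8 degrees, from -1 to 1. In form: [[tx, ty, tz, yaw], ...]. A call has 1 to 20 rows; each row shifts and turns the commanded pose from where the row before left it, along the tool's axes as they then stand; what a row does not reach is not made up. A row lasts 1/10 s, in which the tool goes at most 50 mm and 8.59 degrees, less where a joint would pass 70% of its speed; a pose out of reach is approached as far as the arm can. A call with a number of a shift or a turn outside -1 to 1 is refused whole. A call with a gripper value outside its range is refused whole. OPENING is the opening, from 0 (shut) to 1 (fully open), set as the call begins (- or left out, the last holds). The fingers move at their own pace and stop on an object; the grip force is fixed at half the most. Time passes only in rows, so rows that do not move let the fingers close. It gives the time, the measured TCP pose, the force, the opening and the grip force at its end, in the units of the state.
- bot.get_state(): the state, without advancing time (a new reading comes with each control period).
- bot.get_image(name): name is "scene" or "top"; returns a dict with "image" (480x640x3 uint8, red, green, blue), "range_z" (480x640 float32, mm along the optical axis (not along the pixel's ray), 0 where there is no reading), "fov_y" (degrees; the focal length in pixels is half the picture's height over the tangent of half this angle, whatever the lens; pixels are square), "cx", "cy" (the principal point, pixels), "R" (3x3) and "t" (3): a world point X has camera coordinates R X + t. Camera axes: x right, y down, z forward; pixel columns grow to the right and rows downward; lengths in mm; the calibration is good to about 2 mm. A picture is of the moment at which its call begins.
- bot.job_done(): hands the job in; it is judged then, once.
Trained networks look in a picture, given as the dict that the camera call returned (one of the last four; its "shot" number tells which), for a name from the list of things; names that differ only in an ending like _2 or _b are one class to them, and where a whole thing is asked for, a point or a joint stands for the part that bears it (a point fixed in the world has none). Each returns a list of dicts, best first, with "confidence" (0 to 1); they miss things now and then, are a little off and sometimes report something else, mostly with a low value. They report only what shows in the picture. A call takes as long as a camera call. They do not tell look-alikes from the thing itself.
- bot.find_in(label, picture): "box" ([left, top, width, height] as shares, 0 to 1, of the picture: columns of its width, rows of its height, round what is visible of it).
- bot.silhouettes(label, picture): "region" (480x640 bool, what is visible of it) and "box" ([left, top, width, height] as shares, 0 to 1, of the picture: columns of its width, rows of its height, round what is visible of it).
The state is a dict: "time_s": time; "q": joint angles; "qvel": joint speeds; "effort": joint torques, N m; "tcp_pos": TCP position; "ee_rot": TCP orientation; "force": force on the tool from outside, world axes, zero at the start; "wrist_torque": the same for the moment, N m; "grip_width": opening from 0.0 (shut) to 1.0 (fully open); "gripper_force": force on a finger pad.
Only numpy, scipy, OpenCV 4.12 (cv2) and the standard library are available. Lean on these libraries where they do the work, as an engineer would, in place of code of your own. Each camera call takes 0.05 s, during which the arm holds its last target. There are 200 camera calls.

## Task

Bring the half-tipped pan level and load it with every blue capacitor can that slides through the gap of the steel gauge; put every can too thick for the gap in the low grey tray. Once all the fitting cans are in the pan, tip it by its bar to 60 degrees (its black pointers at the black balls on the arcs; never past 70), hold it there for two seconds so that the cans run out into the black bin, then bring it back fully level with no can left in it. Leave the solder reel and the red scoop where they are.

Things in the scene. Friction and masses are not known exactly. Their poses are not given: they have to be found in the camera images.
- can1: Loose blue capacitor can, a cylinder 50 mm tall (about 50 g); its flat black top bears two tiny terminals (5 mm, not solid). Some cans are 30 mm and some 35 mm in diameter, otherwise alike; which is not told: find out with the gauge or by measuring. Origin: centre of its underside; z along the can, up at the start. Starts upright on the bench; absent (None) in some runs.
- can2: Loose blue capacitor can, a cylinder 50 mm tall (about 50 g); its flat black top bears two tiny terminals (5 mm, not solid). Some cans are 30 mm and some 35 mm in diameter, otherwise alike; which is not told: find out with the gauge or by measuring. Origin: centre of its underside; z along the can, up at the start. Starts upright on the bench; absent (None) in some runs.
- can3: Loose blue capacitor can, a cylinder 50 mm tall (about 50 g); its flat black top bears two tiny terminals (5 mm, not solid). Some cans are 30 mm and some 35 mm in diameter, otherwise alike; which is not told: find out with the gauge or by measuring. Origin: centre of its underside; z along the can, up at the start. Starts upright on the bench; absent (None) in some runs.
- can4: Loose blue capacitor can, a cylinder 50 mm tall (about 50 g); its flat black top bears two tiny terminals (5 mm, not solid). Some cans are 30 mm and some 35 mm in diameter, otherwise alike; which is not told: find out with the gauge or by measuring. Origin: centre of its underside; z along the can, up at the start. Starts upright on the bench; absent (None) in some runs.
- can5: Loose blue capacitor can, a cylinder 50 mm tall (about 50 g); its flat black top bears two tiny terminals (5 mm, not solid). Some cans are 30 mm and some 35 mm in diameter, otherwise alike; which is not told: find out with the gauge or by measuring. Origin: centre of its underside; z along the can, up at the start. Starts upright on the bench; absent (None) in some runs.
- can6: Loose blue capacitor can, a cylinder 50 mm tall (about 50 g); its flat black top bears two tiny terminals (5 mm, not solid). Some cans are 30 mm and some 35 mm in diameter, otherwise alike; which is not told: find out with the gauge or by measuring. Origin: centre of its underside; z along the can, up at the start. Starts upright on the bench; absent (None) in some runs.
- gauge_gap (a point): Middle of the gap of the fixed steel gauge, on top of its 70 x 90 mm base plate, 4 mm above the bench. Two parallel steel blocks 40 mm long, 22 mm wide, tops 26 mm above the bench, leave a straight gap 33 mm wide along this point's x, open at both ends and above; y points across the gap. A 30 mm can held upright slides through; a 35 mm can stops at the blocks' ends.
- tray_in (a point): Centre of the inner floor of the low grey open tray for the thick cans, 130 x 130 mm outside, walls 3 mm thick and 30 mm high; fixed to the bench. Axes along its sides.
- pan (a joint): Tilt of the aluminium pan, rad: 0 = level on its rest (end stop); grows as the bar side rises and the open side pours into the bin; 1.047 = 60 degrees; end stop at 1.35. Stiff hinge (0.8 N m friction): the pan stays where it is left, loaded or not; lifting the bar takes 5 to 9 N.
- pan_hinge (a point): Middle of the pan's hinge line, on the fixed stand, 115 mm above the bench. Its y axis is the hinge line; x points level from the pan to the bin (pouring direction); z up. The pan turns about +y (right-handed) as its joint grows.
- pan_in (a point): Centre of the pan's inner floor, 65 mm from the hinge line, turning with the pan (x towards the open pouring side, y along the hinge, z out of the pan). Floor 127 mm (x) by 200 mm (y) inside; walls 3 mm thick, 40 mm high at the back and both sides, none on the pouring side, where the floor ends at the hinge line.
- pan_bar (a point): Middle of the pan's black round handle bar, 14 mm thick, 130 mm long, parallel to the hinge, 45 mm behind the pan's back wall, 175 mm behind the hinge line and 30 mm above the pan's floor; two 8 mm rods carry it 55 mm either side of its middle. It turns with the pan, and can turn in the grip of fingers that point down.
- bin_in (a point): Centre of the inner floor of the black bin that is part of the tipper's stand, below and beyond the hinge, 10 mm above the bench: 202 mm (x) by 222 mm (y) inside, walls 4 mm thick, rim 106 mm above the bench. x and y as pan_hinge.
- reel: Bystander: loose yellow solder reel, 56 mm in diameter, 46 mm tall, standing on its flange. Origin under its centre. Leave alone.
- scoop: Bystander: loose red open scoop bin of black sleeves, 90 x 80 x 50 mm. Origin under its centre. Leave alone.
Things that resemble listed ones, but are neither listed nor needed, are in the scene too. What is shaped like the can2 but pink, turquoise or white is not meant.

How it is judged:
By the outcome, as a careful person would: the job done as asked, in the order asked, and still so for the second after the job is handed in, with the robot touching nothing.
Of can1, can2, can3, can4, can5, can6 only 3 to 5 are there at a start; the rules pass over those that are not, and their reading is None.
At some moment in a run one of can1, can2, can3, can4, can5, can6 may be knocked a few centimetres aside while the robot is not near it.
It also fails if it takes over 210 s, if anything falls off the work surface, if the arm or the gripper's body presses on something with over 40 N, if the wrist force passes 120 N, or if a joint passes its speed limit or range.

## Working session

There is one attempt and no reset: what is moved stays moved. The work goes in short steps, Python scripts to look and compute and a shell command to move; the robot and the scene stay as the last step left them, time stands still between calls to the robot, and variables do not carry over. Pictures are saved under pics/ and viewed, at most 14 in all, crops included, and the job is handed in when it is done.

```bash
mkdir -p pics; cat > h.py <<'E'
import numpy as np, cv2
from workcell import bot
def shot(n,fn=None):
    p=bot.get_image(n)
    if fn: cv2.imwrite('pics/'+fn,p['image'][:,:,::-1])
    return p
def cloud(p):
    f=240/np.tan(np.radians(p['fov_y'])/2); z=p['range_z'].astype(float)
    v,u=np.mgrid[0:480,0:640]
    X=np.stack([(u-p['cx'])/f*z,(v-p['cy'])/f*z,z],-1)
    return (X-np.array(p['t']))@np.array(p['R'])
E
python3 - <<'E'
from h import *
for n in('scene','top'):
    p=shot(n,n+'1.png'); c=cloud(p)
    R=np.array(p['R']);print(n,p['fov_y'],'campos',-R.T@p['t'],'R',R.round(3).tolist())
    for l in ('can1','pan','pan_bar','gauge_gap','tray_in','bin_in','reel','scoop'):
        for d in bot.silhouettes(l,p):
            m=d['region']&(p['range_z']>0); b=np.array(d['box'])*[640,480,640,480]
            print(l,round(d['confidence'],2),b.astype(int),np.median(c[m],0).astype(int) if m.any() else None, np.percentile(c[m][:,2],98).astype(int) if m.any() else'',np.median(p['image'][m],0) if m.any() else '')
print(bot.get_state(),bot.pinch_z)
E
```

```text
scene 53.858783720859314 campos [1248.62841774  487.39902372  808.56656864] R [[-0.628, 0.778, 0.015], [0.472, 0.396, -0.788], [-0.619, -0.488, -0.616]]
can1 0.77 [286 214  13  20] [ 461 -235   37] 53 [36. 56. 96.]
can1 0.74 [232 194  11  17] [ 473 -439   34] 53 [127.  73.  88.]
can1 0.61 [279 192  13  22] [ 381 -341   25] 53 [33.  91.5 95. ]
can1 0.59 [240 217  14  20] [ 545 -320   35] 53 [30. 89. 89.]
can1 0.55 [311 236  17  22] [ 486 -115   37] 53 [36. 56. 95.]
can1 0.53 [253 204  10  19] [ 477 -353   33] 53 [37. 57. 96.]
can1 0.49 [255 230  18  21] [ 558 -250   35] 53 [37. 57. 97.]
can1 0.46 [260 189   5  19] [ 403 -398   32] 52 [122.  120.  113.5]
pan 0.67 [401 230 129 124] [539 299 152] 233 [193. 189. 180.]
pan_bar 0.69 [399 232 130 126] [539 300 152] 233 [191. 188. 179.]
gauge_gap 0.61 [302 288  46  33] [622   6   6] 28 [87. 89. 90.]
gauge_gap 0.48 [338 232 194 247] [624 314  68] 215 [38. 38. 40.]
tray_in 0.77 [330 244  71  59] [466  18   5] 31 [110. 110. 113.]
bin_in 0.79 [338 233 190 246] [623 315  67] 215 [38. 38. 40.]
reel 0.94 [248 310  26  31] [775 -49  44] 49 [226. 188.
[... 1547 characters left out ...]
062147e+00,  3.12911764e-01,  1.49763432e+00,  4.81408160e-06,
        1.33098260e+00, -2.23371411e-01]), 'qvel': array([ 1.42637229e-03, -1.71201179e-05, -2.33238382e-04, -2.34437009e-04,
        4.65363555e-04, -3.70371794e-04]), 'effort': array([-2.46416341e-03, -4.12148774e+01, -2.59905106e+01, -3.39320150e-04,
        3.87371265e-04, -7.77486235e-06]), 'tcp_pos': array([123.17542049, 510.38242076, 231.31290517]), 'ee_rot': array([8.51705224e-06, 1.18125840e-01, 9.92998633e-01, 3.09185837e-05]), 'force': array([ 0.40002153, -0.71349366, -0.01463366]), 'wrist_torque': array([ 0.04860777,  0.01984859, -0.02688267]), 'gripper_force': 0.0, 'grip_width': 0.9958937451131236} 18.700000000000003
```

View pics/scene1.png

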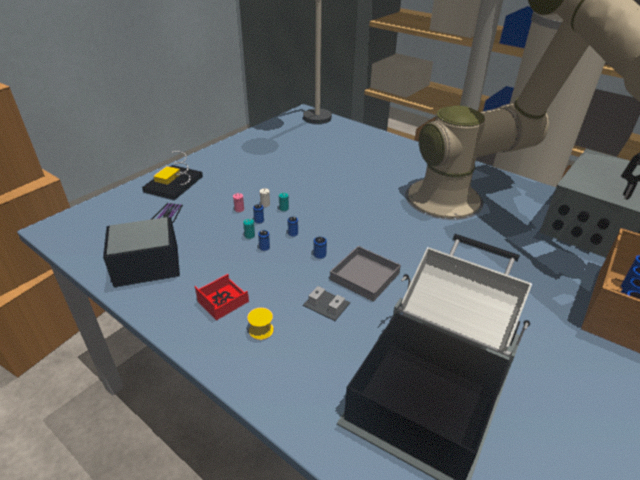

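View pics/top1.png

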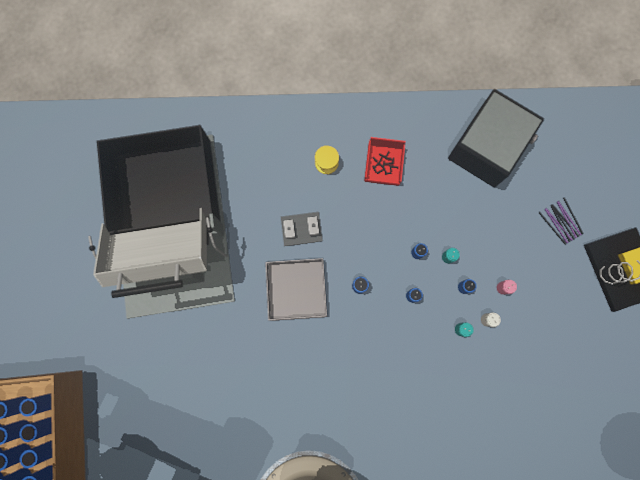

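The pictures show four blue cans in the top view at (361,285), (415,295), (420,251) and (469,286). Turquoise, pink and white look-alikes stand at (452,255), (465,329), (509,287) and (493,320). I'm taking only the four dark-blue ones. Gauge (301,229), tray (297,289), tipper (160,220).

```bash
cat >> h.py <<'E'
from scipy.optimize import least_squares
def cans(n='top',lab='can1'):
    """blue cans: (x,y,diam,top z,pixel) from silhouettes + colour"""
    p=shot(n); c=cloud(p); hsv=cv2.cvtColor(p['image'],cv2.COLOR_RGB2HSV); out=[]
    for d in bot.silhouettes(lab,p):
        m=d['region']; b=np.array(d['box'])*[640,480,640,480]
        mm=m&(c[...,2]>8)&(c[...,2]<60)&(hsv[...,1]>110)
        if mm.sum()<15: continue
        hue=np.median(hsv[mm][:,0])
        if not 104<hue<125: continue
        q=c[m&(c[...,2]>44)&(c[...,2]<60)]
        if len(q)<15: continue
        (x,y),r=cv2.minEnclosingCircle(q[:,:2].astype(np.float32))
        pc=b[:2]+b[2:]/2
        out.append((round(x),round(y),round(2*r),round(np.median(q[:,2])),pc.astype(int).tolist(),len(q),round(d['confidence'],2)))
    return sorted(out,key=lambda o:-o[1]),p,c
E
python3 - <<'E'
from h import *
for n in('top','scene'):
    o,p,c=cans(n); print(n,*o,sep='\n')
    z=c[...,2]; g=p['image'].max(2)
    box=(c[...,0]>380)&(c[...,0]<760)&(c[...,1]>170)&(c[...,1]<430)
    m=box&(z>95)&(z<112)&(g<90)&(c[...,0]>520)
    print(n,'rim',m.sum(),cv2.minAreaRect(c[m][:,:2].astype(np.float32)))
    m=box&(z>140)&(g<60)&(c[...,0]<500)
    q=c[m]; print('bar',len(q),q.mean(0),q.min(0),q.max(0),np.linalg.svd(q-q.mean(0))[2][0])
    m=box&(z>120)&(g>90)&(c[...,0]<600); q=c[m]; print('pan',len(q),q.min(0),q.max(0))
    best=0;rng=np.random.default_rng(0)
    for i in range(500):
        a=q[rng.integers(len(q),size=3)]; nn=np.cross(a[1]-a[0],a[2]-a[0]); l=np.linalg.norm(nn)
        if l<500: continue
        nn/=l; s=abs((q-a[0])@nn)<2.5
        if s.sum()>best: best=s.sum();S=s
    qq=q[S]; nn=np.linalg.svd(qq-qq.mean(0),full_matrices=False)[2][2]; nn*=np.sign(nn[2]); print('floor',best,qq.mean(0),nn,np.degrees(np.arccos(nn[2])),'dir',np.degrees(np.arctan2(nn[1],nn[0])))
    for l in('gauge_gap','tray_in'):
        d=max((d for d in bot.silhouettes(l,p) if d['box'][2]<.15 and 'region' in d),key=lambda d:d['confidence'])
        w=d['region']&(z>-5)&(z<35)
        h=w&(z>22)
        print(l,cv2.minAreaRect(c[w][:,:2].astype(np.float32)),'tops',np.median(c[h],0),cv2.minAreaRect(c[h][:,:2].astype(np.float32)))
E
```

```text
top
(478, -125, 35, 51, [358, 285], 201, 0.71)
(453, -243, 30, 51, [414, 295], 153, 0.58)
(550, -259, 28, 51, [421, 253], 131, 0.62)
(470, -360, 28, 52, [466, 284], 126, 0.53)
top rim 639 ((635.1023559570312, 306.0091552734375), (212.11546325683594, 233.53857421875), 9.751679420471191)
bar 327 [464.31807817 280.19950012 232.58956432] [449.91722779 219.38557908 221.45129692] [478.50590443 348.8212956  239.63383654] [-0.14161217  0.98991819  0.00282191]
pan 4859 [462.35281428 177.52542657 120.00504675] [599.87292257 422.94708994 233.39582391]
floor 2623 [552.09138475 302.97306056 142.86413726] [0.4766989  0.06655954 0.8765432 ] 28.771857432000278 dir 7.948590757726612
gauge_gap ((613.116943359375, 5.241813659667969), (73.39533233642578, 91.97991180419922), 6.638757705688477) tops [611.91038481  20.85473841  26.65025349] ((612.6205444335938, 4.824226379394531), (40.70574951171875, 77.0306625366211), 5.881154537200928)
tray_in ((472.4385070800781, 18.48529815673828), (129.85433959960938, 129.59507751464844), 2.334754705429077) tops [487.54445132  32.74903491  29.68860212] ((472.438507080
[... 586 characters left out ...]
8.51237576 120.01084172] [599.97901489 423.03458152 234.53744691]
floor 4817 [545.38893452 303.20745564 146.69947318] [0.48554582 0.0645839  0.87182233] 29.32889846501306 dir 7.576608620130742
gauge_gap ((613.6624755859375, 6.573268890380859), (74.27247619628906, 91.11251831054688), 4.050426006317139) tops [614.77611646  23.44662351  26.74096287] ((613.390625, 6.958660125732422), (40.87431335449219, 78.09605407714844), 5.865606307983398)
tray_in ((473.7455749511719, 20.039443969726562), (136.1818084716797, 132.28749084472656), 2.391690969467163) tops [496.57055383  30.56492472  27.07651015] ((473.2794189453125, 20.111156463623047), (135.2053985595703, 131.51002502441406), 1.8936079740524292)
```

```bash
cat >> h.py <<'E'
from scipy.spatial.transform import Rotation as Ro
PX=np.array([.991,.134,0]);PY=np.array([-.134,.991,0]);H=np.array([603,303.5,115.])
def bar(deg):
    t=np.radians(deg); return H+PX*(-175*np.cos(t)+30*np.sin(t))+np.array([0,0,175*np.sin(t)+30*np.cos(t)])
def pan(a,b,z): return H+PX*(a-65)+PY*b+np.array([0,0,z])
def plan(*T):
    """T: (x,y,z,angle of tool y deg mod 180); prints yaw then tool-frame shift in row units"""
    s=bot.get_state(); q=s['ee_rot']; R=Ro.from_quat([q[1],q[2],q[3],q[0]]).as_matrix()
    P=np.array(s['tcp_pos']); A=np.degrees(np.arctan2(R[1,1],R[0,1]))
    print('t',s['time_s'],'tcp',P.round(1),'A',round(A,1),'F',s['force'].round(1),'grip',round(s['grip_width'],3),round(s['gripper_force'],1),'q6',round(s['q'][5],2))
    for x,y,z,a in T:
        d=-((a-A+90)%180-90); A-=d; D=np.array([x,y,z])-P; P=P+D
        r=np.radians(A); ty=D@[np.cos(r),np.sin(r),0]; tx=D@[-np.sin(r),np.cos(r),0]
        print('  yaw',round(d/8,2),'shift',(np.array([tx,ty,-D[2]])/25).round(2),'-> ',np.round([x,y,z,A],1))
E
python3 - <<'E'
from h import *
s=bot.get_state(); q=s['ee_rot']; print(Ro.from_quat([q[1],q[2],q[3],q[0]]).as_matrix().round(3))
b=bar(29.2); plan((b[0],b[1],300,7.7),(b[0],b[1],b[2]-18,7.7))
B=[bar(29.2)-[0,0,18]]
for a in (20,10,0): b=bar(a)-[0,0,18]; plan; B.append(b)
for i in range(3):
    D=B[i+1]-B[i]; print('arc y',(D@PX/25).round(2),'z',(-D[2]/25).round(2),B[i+1].round(0))
E
```

```text
[[-0.972  0.235  0.   ]
 [ 0.235  0.972  0.   ]
 [-0.     0.    -1.   ]]
t 1.3 tcp [123.2 510.4 231.3] A 76.4 F [-0. -0. -0.] grip 0.998 0.0 q6 -0.22
  yaw 8.59 shift [-10.77  12.39  -2.75] ->  [466.1 285.  300.    7.7]
  yaw -0.0 shift [0.   0.   3.66] ->  [466.1 285.  208.6   7.7]
arc y -0.64 z 0.94 [450. 283. 185.]
arc y -0.52 z 1.12 [437. 281. 157.]
arc y -0.31 z 1.2 [430. 280. 127.]
```

```bash
python3 -m crank '[[0,0,-0.31,0.955],[0,0,-0.31,0.955],[0,0,-0.31,0.955],[0,0,-0.31,0.955],[0,0,-0.31,0.955],[0,0,-0.31,0.955],[0,0,-0.31,0.955],[0,0,-0.31,0.955],[0,0,-0.27,0.95]]' 0.45
python3 -m crank '[[-0.77,0.885,0,0],[-0.77,0.885,0,0],[-0.77,0.885,0,0],[-0.77,0.885,0,0],[-0.77,0.885,0,0],[-0.77,0.885,0,0],[-0.77,0.885,0,0],[-0.77,0.885,0,0],[-0.77,0.885,0,0],[-0.77,0.885,0,0],[-0.77,0.885,0,0],[-0.77,0.885,0,0],[-0.77,0.885,0,0],[-0.77,0.885,0,0],[0,0,0,0],[0,0,0,0]]'
python3 -c "
from h import *
b=bar(29.2); plan((b[0],b[1],b[2]-18,7.7)); p=shot('scene'); cv2.imwrite('pics/s2.png',cv2.resize(p['image'][200:380,360:600,::-1],(720,540)))"
```

```text
time_s: 2.2
tcp_pos: [123.1, 510.4, 300.5]
ee_rot: [-0.0, 0.66, 0.751, 0.0]
force: [0.1, 0.2, -0.9]
grip_width: 0.453
gripper_force: 0.0
time_s: 3.8
tcp_pos: [466.2, 284.8, 299.9]
ee_rot: [-0.0, 0.658, 0.753, -0.0]
force: [-0.4, -0.0, 0.5]
grip_width: 0.448
gripper_force: 0.0
t 3.8 tcp [466.2 284.8 299.9] A 7.7 F [-0.4 -0.   0.5] grip 0.448 0.0 q6 0.2
  yaw -0.0 shift [ 0.01 -0.    3.65] ->  [466.1 285.  208.6   7.7]
```

View pics/s2.png

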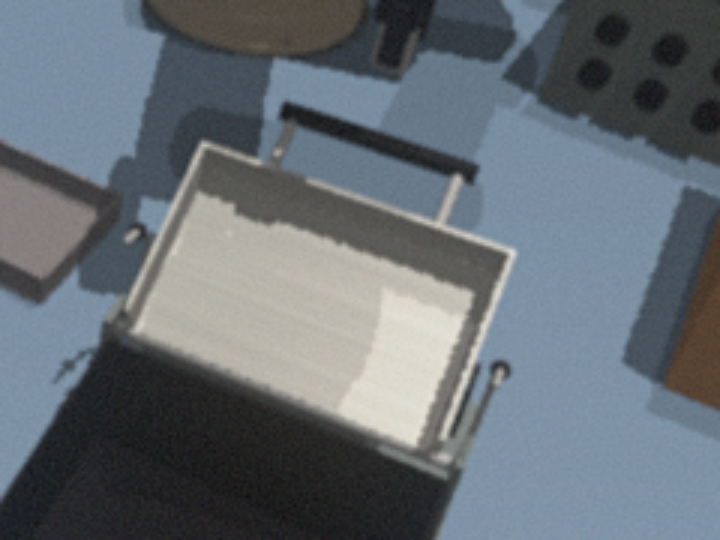

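The crop shows the fingers above the middle of the bar, with the bar running from (285,110) to (475,172). Descending and gripping.

```bash
python3 -m crank '[[0,0,0.73,0],[0,0,0.73,0],[0,0,0.73,0],[0,0,0.73,0],[0,0,0.73,0],[0,0,0,0]]'
python3 -m crank '[[0,0,0,0],[0,0,0,0],[0,0,0,0],[0,0,0,0],[0,0,0,0],[0,0,0,0]]' 0
```

```text
time_s: 4.45
tcp_pos: [464.6, 285.3, 207.0]
ee_rot: [-0.001, 0.657, 0.753, -0.002]
force: [0.7, -0.4, 1.3]
grip_width: 0.45
gripper_force: 0.0
time_s: 5.05
tcp_pos: [463.7, 285.1, 210.3]
ee_rot: [-0.002, 0.658, 0.753, -0.002]
force: [-16.6, -3.1, 9.8]
grip_width: 0.137
gripper_force: 58.5
```

```bash
python3 -m crank '[[0,-0.26,0.235,0],[0,-0.16,0.235,0],[0,-0.16,0.235,0],[0,-0.16,0.235,0],[0,-0.13,0.28,0],[0,-0.13,0.28,0],[0,-0.13,0.28,0],[0,-0.13,0.28,0],[0,-0.08,0.3,0],[0,-0.08,0.3,0],[0,0,0,0]]'
python3 -m crank '[[0,-0.08,0.3,0],[0,-0.08,0.2,0],[0,0,0,0],[0,0,0,0]]'
python3 -c "
from h import *
plan((*(bar(0)-[0,0,18]),7.7))"
```

```text
time_s: 6.15
tcp_pos: [430.3, 280.5, 142.8]
ee_rot: [-0.0, 0.658, 0.753, -0.0]
force: [-5.3, 1.3, -4.1]
grip_width: 0.14
gripper_force: 61.4
time_s: 6.55
tcp_pos: [427.5, 280.1, 130.4]
ee_rot: [0.0, 0.658, 0.753, 0.001]
force: [-0.0, 4.7, 1.1]
grip_width: 0.136
gripper_force: 62.6
t 6.55 tcp [427.5 280.1 130.4] A 7.7 F [-0.   4.7  1.1] grip 0.136 62.6 q6 0.22
  yaw 0.0 shift [-0.01  0.08  0.14] ->  [429.6 280.  127.    7.7]
```

```bash
python3 -m crank '[[0,0,0.1,0],[0,0,0.1,0],[0,0,0.05,0],[0,0,0,0]]'; python3 -m crank '[[0,0,0.1,0],[0,0,0.05,0],[0,0,0,0]]'
python3 - <<'E'
from h import *
p=shot('scene'); c=cloud(p)
h=[np.degrees(0)]
q=c[(c[...,2]>100)&(c[...,2]<160)&(p['image'].max(2)>90)]
r=(q-H); a=r@PX; b=r@PY
k=(a>-110)&(a<-15)&(abs(b)<85)
A=np.c_[a[k],b[k],np.ones(k.sum())]; s,_,_,_=np.linalg.lstsq(A,q[k][:,2],rcond=None); print(s, 'tilt',-np.degrees(np.arctan(s[0])),k.sum())
plan((*(bar(0)-[0,0,18]),7.7))
E
```

```text
time_s: 6.95
tcp_pos: [426.5, 280.0, 124.5]
ee_rot: [-0.001, 0.658, 0.753, -0.0]
force: [-7.3, 3.1, 10.3]
grip_width: 0.142
gripper_force: 64.5
time_s: 7.25
tcp_pos: [426.6, 280.0, 124.1]
ee_rot: [-0.0, 0.658, 0.753, 0.0]
force: [-22.5, -3.6, 43.5]
grip_width: 0.14
gripper_force: 67.9
[1.38008758e-03 7.73296024e-04 1.15982471e+02] tilt -0.07907314347434577 2841
t 7.3 tcp [426.6 280.  124.1] A 7.7 F [-21.5  -3.   43.4] grip 0.141 67.9 q6 0.22
  yaw 0.01 shift [-0.02  0.12 -0.11] ->  [429.6 280.  127.    7.7]
```

```bash
sed -i 's/H=np.array(\[603,/H=np.array([601,/' h.py
python3 -m crank '[[0,0,0,0],[0,0,0,0],[0,0,0,0]]' 0.4
python3 -m crank '[[0,0,-0.5,0],[0,0,-0.9,0],[0,0,-0.9,0],[0,0,-0.9,0],[0,0,-0.8,0],[0,0,0,0]]'
python3 -c "
from h import *
plan((478.5,-123,220,7.7),(478.5,-123,14,7.7)); print(*cans()[0],sep='\n')"
```

```text
time_s: 7.6
tcp_pos: [427.2, 279.3, 119.6]
ee_rot: [0.0, 0.658, 0.753, -0.0]
force: [-0.6, -0.0, -0.2]
grip_width: 0.403
gripper_force: 0.0
time_s: 8.2
tcp_pos: [428.2, 279.9, 222.8]
ee_rot: [0.001, 0.658, 0.753, 0.002]
force: [0.1, 0.7, -0.5]
grip_width: 0.398
gripper_force: 0.0
t 8.2 tcp [428.2 279.9 222.8] A 7.7 F [ 0.1  0.7 -0.5] grip 0.398 0.0 q6 0.22
  yaw 0.0 shift [-16.24  -0.17   0.11] ->  [ 478.5 -123.   220.     7.7]
  yaw -0.0 shift [0.   0.   8.24] ->  [ 478.5 -123.    14.     7.7]
(478, -125, 35, 51, [359, 285], 201, 0.52)
(452, -242, 29, 52, [412, 295], 144, 0.64)
(551, -260, 30, 51, [421, 250], 145, 0.46)
```

```bash
python3 -c "
from h import *
p=shot('top'); cv2.imwrite('pics/crop.png',cv2.resize(p['image'][225:345,340:530,::-1],(760,480),interpolation=cv2.INTER_CUBIC))"
```

```text
(no output)
```

View pics/crop.png

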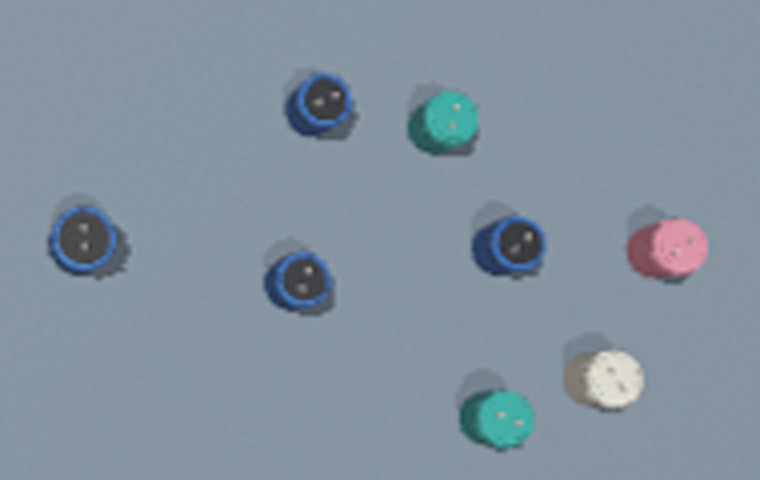

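Crop: four blue cans with black tops stand at (85,240), (300,280), (322,102) and (515,243). They match the description. The turquoise, pink and white ones don't. The left blue can looks thicker, so I'll measure it in the gripper first.

```bash
python3 -m crank '[[-0.955,-0.01,0,0],[-0.955,-0.01,0,0],[-0.955,-0.01,0,0],[-0.955,-0.01,0,0],[-0.955,-0.01,0,0],[-0.955,-0.01,0,0],[-0.955,-0.01,0,0],[-0.955,-0.01,0,0],[-0.955,-0.01,0,0],[-0.955,-0.01,0,0],[-0.955,-0.01,0,0],[-0.955,-0.01,0,0],[-0.955,-0.01,0,0],[-0.955,-0.01,0,0],[-0.955,-0.01,0,0],[-0.955,-0.01,0,0],[-0.955,-0.01,0,0],[0,0,0,0]]' 0.75
python3 -c "
from h import *
plan((478.5,-123,14,7.7))"
python3 -m crank '[[0,0,0.9,0],[0,0,0.9,0],[0,0,0.9,0],[0,0,0.9,0],[0,0,0.9,0],[0,0,0.9,0],[0,0,0.9,0],[0,0,0.9,0],[0,0,0.9,0],[0,0,0,0]]'
python3 -m crank '[[0,0,0,0],[0,0,0,0],[0,0,0,0],[0,0,0,0],[0,0,0,0],[0,0,0,0]]' 0
```

```text
time_s: 10.15
tcp_pos: [477.2, -125.2, 218.5]
ee_rot: [-0.001, 0.659, 0.752, -0.0]
force: [-0.4, 0.2, -1.0]
grip_width: 0.749
gripper_force: 0.0
t 10.15 tcp [ 477.2 -125.2  218.5] A 7.6 F [-0.4  0.2 -1. ] grip 0.749 0.0 q6 -0.63
  yaw -0.02 shift [0.08 0.06 8.18] ->  [ 478.5 -123.    14.     7.7]
time_s: 11.15
tcp_pos: [475.4, -121.6, 14.6]
ee_rot: [-0.003, 0.658, 0.753, -0.001]
force: [-0.6, 0.3, 0.1]
grip_width: 0.75
gripper_force: 0.0
time_s: 11.75
tcp_pos: [478.0, -123.4, 18.5]
ee_rot: [0.001, 0.658, 0.753, 0.0]
force: [-1.3, 1.3, 7.7]
grip_width: 0.394
gripper_force: 59.7
```

```bash
python3 -m crank '[[0,0,-0.8,0],[0,0,-0.9,0],[0,0,-0.9,0],[0,0,0,0]]'
python3 -c "
from h import *
plan((473,19,85,7.7),(473,19,21,7.7)); print(*cans()[0],sep='\n')"
```

```text
time_s: 12.15
tcp_pos: [478.8, -123.9, 85.1]
ee_rot: [0.003, 0.658, 0.753, 0.001]
force: [-0.2, 0.7, -1.2]
grip_width: 0.389
gripper_force: 59.7
t 12.15 tcp [ 478.8 -123.9   85.1] A 7.7 F [-0.2  0.7 -1.2] grip 0.389 59.7 q6 -0.63
  yaw 0.0 shift [5.69 0.54 0.01] ->  [473.   19.   85.    7.7]
  yaw -0.0 shift [0.   0.   2.56] ->  [473.   19.   21.    7.7]
(453, -242, 30, 51, [413, 294], 131, 0.52)
(551, -259, 30, 51, [421, 252], 137, 0.47)
(469, -361, 30, 51, [467, 286], 153, 0.7)
```

Move to the tray, lower and release. Then rise and go over the second can at (453,-242).

```bash
python3 -m crank '[[0.81,0.08,0,0],[0.81,0.08,0,0],[0.81,0.08,0,0],[0.81,0.08,0,0],[0.81,0.08,0,0],[0.81,0.08,0,0],[0.81,0.06,0,0],[0,0,0,0],[0,0,0.8,0],[0,0,0.8,0],[0,0,0.7,0],[0,0,0.2,0],[0,0,0,0]]'
python3 -m crank '[[0,0,0,0],[0,0,0,0],[0,0,0,0],[0,0,0,0]]' 0.75
python3 -m crank '[[0,0,-0.8,0],[0,0,-0.9,0],[0,0,-0.9,0],[0,0,0,0]]'
python3 -c "
from h import *
plan((453,-242,88,7.7),(453,-242,14,7.7)); print(*cans()[0],sep='\n')"
```

```text
time_s: 13.55
tcp_pos: [471.0, 18.5, 20.2]
ee_rot: [-0.001, 0.658, 0.753, -0.001]
force: [-7.8, -0.0, 17.7]
grip_width: 0.39
gripper_force: 63.5
time_s: 13.95
tcp_pos: [471.7, 18.9, 19.6]
ee_rot: [-0.0, 0.658, 0.753, -0.0]
force: [0.5, 1.4, 1.3]
grip_width: 0.751
gripper_force: 0.0
time_s: 14.35
tcp_pos: [473.1, 18.8, 87.0]
ee_rot: [0.002, 0.658, 0.753, 0.001]
force: [0.7, -0.4, -0.6]
grip_width: 0.749
gripper_force: 0.0
t 14.35 tcp [473.1  18.8  87. ] A 7.7 F [ 0.7 -0.4 -0.6] grip 0.749 0.0 q6 -0.34
  yaw 0.0 shift [-10.23  -2.2   -0.04] ->  [ 453.  -242.    88.     7.7]
  yaw -0.0 shift [0.   0.   2.96] ->  [ 453.  -242.    14.     7.7]
(453, -243, 29, 51, [414, 293], 144, 0.59)
(551, -259, 29, 51, [423, 252], 143, 0.57)
(470, -361, 30, 51, [464, 286], 154, 0.59)
```

```bash
python3 -m crank '[[-0.93,-0.2,0,0],[-0.93,-0.2,0,0],[-0.93,-0.2,0,0],[-0.93,-0.2,0,0],[-0.93,-0.2,0,0],[-0.93,-0.2,0,0],[-0.93,-0.2,0,0],[-0.93,-0.2,0,0],[-0.93,-0.2,0,0],[-0.93,-0.2,0,0],[-0.93,-0.2,0,0],[0,0,0,0],[0,0,0.9,0],[0,0,0.9,0],[0,0,0.9,0],[0,0,0.2,0],[0,0,0,0]]'
python3 -m crank '[[0,0,0,0],[0,0,0,0],[0,0,0,0],[0,0,0,0],[0,0,0,0],[0,0,0,0]]' 0
python3 -m crank '[[0,0,-0.8,0],[0,0,-0.9,0],[0,0,-0.9,0],[0,0,-0.9,0],[0,0,-0.9,0],[0,0,-0.9,0],[0,0,-0.9,0],[0,0,-0.8,0],[0,0,-0.8,0],[0,0,0,0]]'
python3 -c "
from h import *
a=pan(0,-60,100); b=pan(0,-60,17)
plan((*a,7.7),(*b,7.7)); p=shot('scene','s3.png')"
```

```text
time_s: 16.15
tcp_pos: [451.2, -240.9, 11.5]
ee_rot: [-0.001, 0.658, 0.753, 0.0]
force: [0.1, 0.4, 0.0]
grip_width: 0.749
gripper_force: 0.0
time_s: 16.75
tcp_pos: [452.1, -242.0, 13.4]
ee_rot: [0.001, 0.658, 0.753, 0.0]
force: [-0.4, 1.5, 6.4]
grip_width: 0.334
gripper_force: 59.1
time_s: 17.75
tcp_pos: [452.3, -242.4, 209.9]
ee_rot: [0.003, 0.658, 0.753, -0.0]
force: [0.1, -0.8, -0.1]
grip_width: 0.337
gripper_force: 59.2
t 17.75 tcp [ 452.3 -242.4  209.9] A 7.7 F [ 0.1 -0.8 -0.1] grip 0.337 59.2 q6 -0.86
  yaw 0.0 shift [18.44  6.22 -0.2 ] ->  [544.6 235.3 215.    7.7]
  yaw -0.0 shift [0.   0.   3.32] ->  [544.6 235.3 132.    7.7]
```

View pics/s3.png

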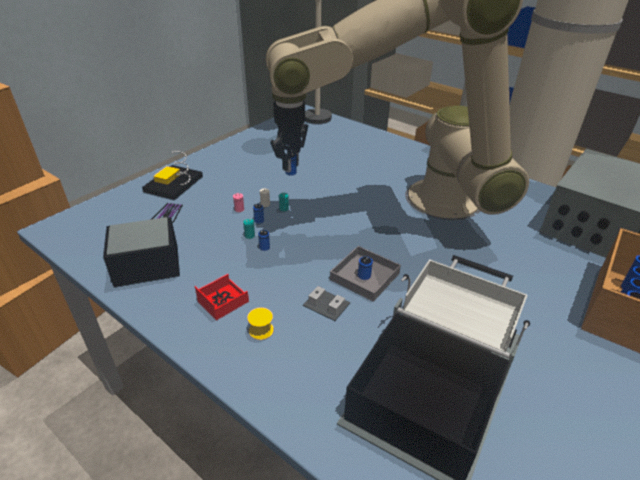

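The can is lifted (290,165), can A stands in the tray (365,267) and the pan is level. The grip widths of 0.39 and 0.335 separate 35 mm from 30 mm, so this one goes to the pan.

```bash
python3 -m crank '[[0.922,0.311,-0.01,0],[0.922,0.311,-0.01,0],[0.922,0.311,-0.01,0],[0.922,0.311,-0.01,0],[0.922,0.311,-0.01,0],[0.922,0.311,-0.01,0],[0.922,0.311,-0.01,0],[0.922,0.311,-0.01,0],[0.922,0.311,-0.01,0],[0.922,0.311,-0.01,0],[0.922,0.311,-0.01,0],[0.922,0.311,-0.01,0],[0.922,0.311,-0.01,0],[0.922,0.311,-0.01,0],[0.922,0.311,-0.01,0],[0.922,0.311,-0.01,0],[0.922,0.311,-0.01,0],[0.922,0.311,-0.01,0],[0.922,0.311,-0.01,0],[0.922,0.311,-0.01,0]]'
python3 -m crank '[[0,0,0,0],[0,0,0.9,0],[0,0,0.9,0],[0,0,0.9,0],[0,0,0.4,0],[0,0,0.15,0],[0,0,0,0]]'
python3 -c "
from h import *
plan((*pan(0,-60,16),7.7))"
```

```text
time_s: 19.8
tcp_pos: [543.4, 236.9, 210.8]
ee_rot: [-0.001, 0.658, 0.753, -0.001]
force: [0.1, 0.4, -0.1]
grip_width: 0.338
gripper_force: 59.2
time_s: 20.5
tcp_pos: [543.8, 235.7, 131.1]
ee_rot: [-0.0, 0.658, 0.753, -0.0]
force: [0.5, 0.5, -0.5]
grip_width: 0.335
gripper_force: 59.2
t 20.5 tcp [543.8 235.7 131.1] A 7.7 F [ 0.5  0.5 -0.5] grip 0.335 59.2 q6 0.08
  yaw -0.0 shift [-0.02  0.03  0.  ] ->  [544.6 235.3 131.    7.7]
```

```bash
python3 -m crank '[[0,0,0.06,0],[0,0,0.04,0],[0,0,0,0]]'
python3 -m crank '[[0,0,0,0],[0,0,0,0],[0,0,0,0]]' 0.65
python3 -m crank '[[0,0,-0.8,0],[0,0,-0.9,0],[0,0,-0.9,0],[0,0,-0.6,0],[0,0,0,0]]'
python3 -c "
from h import *
o=cans()[0]; print(*o,sep='\n')
plan((550.5,-259,212,7.7),(550.5,-259,13,7.7))"
```

```text
time_s: 20.8
tcp_pos: [543.9, 236.0, 128.9]
ee_rot: [0.0, 0.658, 0.753, 0.0]
force: [0.2, -0.1, 0.4]
grip_width: 0.34
gripper_force: 59.2
time_s: 21.1
tcp_pos: [543.9, 236.0, 128.7]
ee_rot: [0.0, 0.658, 0.753, 0.0]
force: [0.0, -0.0, 0.6]
grip_width: 0.652
gripper_force: 0.0
time_s: 21.6
tcp_pos: [544.6, 236.2, 210.7]
ee_rot: [0.001, 0.658, 0.753, 0.002]
force: [0.1, -0.2, -0.3]
grip_width: 0.65
gripper_force: 0.0
(473, 17, 35, 54, [296, 288], 205, 0.68)
(551, -259, 29, 51, [421, 251], 135, 0.52)
(469, -361, 30, 51, [465, 285], 155, 0.54)
t 21.7 tcp [543.6 235.9 207.9] A 7.7 F [ 0.2 -0.4  0.1] grip 0.653 0.0 q6 0.08
  yaw 0.0 shift [-19.65  -2.38  -0.16] ->  [ 550.5 -259.   212.     7.7]
  yaw -0.0 shift [0.   0.   7.96] ->  [ 550.5 -259.    13.     7.7]
```

```bash
python3 -m crank '[[-0.983,-0.119,0,0],[-0.983,-0.119,0,0],[-0.983,-0.119,0,0],[-0.983,-0.119,0,0],[-0.983,-0.119,0,0],[-0.983,-0.119,0,0],[-0.983,-0.119,0,0],[-0.983,-0.119,0,0],[-0.983,-0.119,0,0],[-0.983,-0.119,0,0],[-0.983,-0.119,0,0],[-0.983,-0.119,0,0],[-0.983,-0.119,0,0],[-0.983,-0.119,0,0],[-0.983,-0.119,0,0],[-0.983,-0.119,0,0],[-0.983,-0.119,0,0],[-0.983,-0.119,0,0],[-0.983,-0.119,0,0],[-0.983,-0.119,0,0]]' 0.75
python3 -m crank '[[0,0,0.5,0],[0,0,0.9,0],[0,0,0.9,0],[0,0,0.9,0],[0,0,0.9,0]]'
python3 -c "
from h import *
plan((550.5,-259,13,7.7)); print(*cans('scene')[0],sep='\n')"
```

```text
time_s: 23.7
tcp_pos: [550.4, -259.9, 207.0]
ee_rot: [-0.001, 0.658, 0.753, -0.0]
force: [-0.8, 0.7, -0.8]
grip_width: 0.753
gripper_force: 0.0
time_s: 24.2
tcp_pos: [550.2, -257.8, 103.6]
ee_rot: [-0.001, 0.658, 0.753, -0.0]
force: [1.0, -0.1, 0.5]
grip_width: 0.749
gripper_force: 0.0
t 24.2 tcp [ 550.2 -257.8  103.6] A 7.7 F [ 1.  -0.1  0.5] grip 0.749 0.0 q6 -0.77
  yaw 0.0 shift [-0.05  0.01  3.62] ->  [ 550.5 -259.    13.     7.7]
(475, 20, 34, 53, [366, 268], 126, 0.53)
(552, -258, 33, 50, [264, 240], 80, 0.77)
(466, -357, 31, 50, [260, 214], 38, 0.53)
```

```bash
python3 -m crank '[[0,0,0.9,0],[0,0,0.9,0],[0,0,0.9,0],[0,0,0.9,0],[0,0,0,0]]'
python3 -m crank '[[0,0,0,0],[0,0,0,0],[0,0,0,0],[0,0,0,0],[0,0,0,0],[0,0,0,0]]' 0
python3 -m crank '[[0,0,-0.8,0],[0,0,-0.9,0],[0,0,-0.9,0],[0,0,-0.9,0],[0,0,-0.9,0],[0,0,-0.9,0],[0,0,-0.9,0],[0,0,-0.9,0],[0,0,-0.8,0],[0,0,0,0]]'
python3 -c "
from h import *
plan((*pan(0,-15,97),7.7),(*pan(0,-15,14),7.7))"
```

```text
time_s: 24.8
tcp_pos: [549.5, -257.7, 13.8]
ee_rot: [-0.003, 0.658, 0.753, -0.0]
force: [-0.2, -0.3, 0.4]
grip_width: 0.752
gripper_force: 0.0
time_s: 25.4
tcp_pos: [551.6, -259.5, 17.9]
ee_rot: [0.001, 0.658, 0.753, 0.0]
force: [-0.5, 0.8, 7.4]
grip_width: 0.334
gripper_force: 59.1
time_s: 26.4
tcp_pos: [551.6, -259.6, 216.8]
ee_rot: [0.003, 0.658, 0.753, 0.0]
force: [-1.0, 0.2, -1.2]
grip_width: 0.339
gripper_force: 59.2
t 26.4 tcp [ 551.6 -259.6  216.8] A 7.7 F [-1.   0.2 -1.2] grip 0.339 59.2 q6 -0.77
  yaw 0.0 shift [21.46  2.38  0.19] ->  [538.6 279.9 212.    7.7]
  yaw -0.0 shift [-0.   -0.    3.32] ->  [538.6 279.9 129.    7.7]
```

```bash
python3 -m crank '[[0.976,0.108,0,0],[0.976,0.108,0,0],[0.976,0.108,0,0],[0.976,0.108,0,0],[0.976,0.108,0,0],[0.976,0.108,0,0],[0.976,0.108,0,0],[0.976,0.108,0,0],[0.976,0.108,0,0],[0.976,0.108,0,0],[0.976,0.108,0,0],[0.976,0.108,0,0],[0.976,0.108,0,0],[0.976,0.108,0,0],[0.976,0.108,0,0],[0.976,0.108,0,0],[0.976,0.108,0,0],[0.976,0.108,0,0],[0.976,0.108,0,0],[0.976,0.108,0,0]]'
python3 -m crank '[[0.976,0.108,0,0],[0.976,0.108,0,0],[0,0,0,0],[0,0,0.9,0],[0,0,0.9,0],[0,0,0.9,0],[0,0,0.5,0],[0,0,0,0]]'
python3 -m crank '[[0,0,0.1,0],[0,0,0.05,0],[0,0,0,0]]'
python3 -c "
from h import *
plan((*pan(0,-15,14),7.7))"
```

```text
time_s: 28.4
tcp_pos: [538.3, 232.7, 212.5]
ee_rot: [-0.0, 0.658, 0.753, -0.001]
force: [-0.1, -0.7, -1.7]
grip_width: 0.335
gripper_force: 59.2
time_s: 29.2
tcp_pos: [537.6, 280.2, 133.7]
ee_rot: [0.0, 0.658, 0.753, -0.0]
force: [0.6, -0.7, -1.0]
grip_width: 0.337
gripper_force: 59.4
time_s: 29.5
tcp_pos: [538.0, 280.5, 132.8]
ee_rot: [0.001, 0.658, 0.753, 0.001]
force: [-9.3, -4.2, 21.2]
grip_width: 0.334
gripper_force: 61.8
t 29.5 tcp [538.  280.5 132.8] A 7.7 F [-9.3 -4.2 21.2] grip 0.334 61.8 q6 0.15
  yaw 0.0 shift [-0.02  0.02  0.15] ->  [538.6 279.9 129.    7.7]
```

Contact with the pan floor. Release, rise and look.

```bash
python3 -m crank '[[0,0,0,0],[0,0,0,0],[0,0,0,0]]' 0.65
python3 -m crank '[[0,0,-0.8,0],[0,0,-0.9,0],[0,0,-0.9,0],[0,0,-0.8,0],[0,0,0,0]]'
python3 -c "
from h import *
o,p,c=cans(); print(*o,sep='\n'); print(*cans('scene')[0],sep='\n')
plan((470,-360,212,7.7),(470,-360,13,7.7))"
```

```text
time_s: 29.8
tcp_pos: [537.6, 280.6, 129.4]
ee_rot: [-0.0, 0.658, 0.753, -0.0]
force: [-0.1, 0.1, -0.1]
grip_width: 0.651
gripper_force: 0.0
time_s: 30.3
tcp_pos: [538.6, 281.0, 217.2]
ee_rot: [0.001, 0.658, 0.753, 0.002]
force: [0.6, -0.2, -0.6]
grip_width: 0.654
gripper_force: 0.0
(472, 16, 34, 54, [296, 288], 185, 0.77)
(469, -361, 30, 51, [464, 285], 154, 0.73)
(475, 19, 37, 54, [365, 268], 133, 0.77)
(472, -361, 36, 50, [259, 213], 65, 0.53)
t 30.5 tcp [537.2 280.6 213.2] A 7.7 F [-0.6  0.  -0.3] grip 0.648 0.0 q6 0.15
  yaw 0.0 shift [-25.03  -6.1    0.05] ->  [ 470.  -360.   212.     7.7]
  yaw -0.0 shift [0.   0.   7.96] ->  [ 470.  -360.    13.     7.7]
```

```bash
python3 -m crank '[[-0.963,-0.235,0,0],[-0.963,-0.235,0,0],[-0.963,-0.235,0,0],[-0.963,-0.235,0,0],[-0.963,-0.235,0,0],[-0.963,-0.235,0,0],[-0.963,-0.235,0,0],[-0.963,-0.235,0,0],[-0.963,-0.235,0,0],[-0.963,-0.235,0,0],[-0.963,-0.235,0,0],[-0.963,-0.235,0,0],[-0.963,-0.235,0,0],[-0.963,-0.235,0,0],[-0.963,-0.235,0,0],[-0.963,-0.235,0,0],[-0.963,-0.235,0,0],[-0.963,-0.235,0,0],[-0.963,-0.235,0,0],[-0.963,-0.235,0,0]]' 0.75
python3 -m crank '[[-0.963,-0.235,0,0],[-0.963,-0.235,0,0],[-0.963,-0.235,0,0],[-0.963,-0.235,0,0],[-0.963,-0.235,0,0],[-0.963,-0.235,0,0],[0,0,0.9,0],[0,0,0.9,0],[0,0,0.9,0],[0,0,0.9,0],[0,0,0.7,0],[0,0,0,0]]'
python3 -c "
from h import *
plan((470,-360,13,7.7)); print(*cans('scene')[0],sep='\n');print(*cans('top')[0],sep='\n')"
```

```text
time_s: 32.5
tcp_pos: [485.3, -212.9, 213.7]
ee_rot: [-0.001, 0.658, 0.753, -0.0]
force: [0.0, -1.0, 0.5]
grip_width: 0.753
gripper_force: 0.0
time_s: 33.7
tcp_pos: [469.0, -358.7, 104.0]
ee_rot: [-0.003, 0.658, 0.753, 0.0]
force: [-0.2, -0.6, 0.0]
grip_width: 0.752
gripper_force: 0.0
t 33.7 tcp [ 469.  -358.7  104. ] A 7.7 F [-0.2 -0.6  0. ] grip 0.752 0.0 q6 -0.99
  yaw 0.0 shift [-0.06  0.03  3.64] ->  [ 470.  -360.    13.     7.7]
(475, 17, 38, 54, [365, 267], 130, 0.8)
(470, -361, 37, 51, [259, 214], 59, 0.56)
(472, 16, 33, 54, [297, 288], 173, 0.57)
```

```bash
python3 -m crank '[[-0.04,0.02,0.9,0],[0,0,0.9,0],[0,0,0.9,0],[0,0,0.9,0],[0,0,0,0]]'
python3 -m crank '[[0,0,0,0],[0,0,0,0],[0,0,0,0],[0,0,0,0],[0,0,0,0],[0,0,0,0]]' 0
python3 -m crank '[[0,0,-0.8,0],[0,0,-0.9,0],[0,0,-0.9,0],[0,0,-0.9,0],[0,0,-0.9,0],[0,0,-0.9,0],[0,0,-0.9,0],[0,0,-0.9,0],[0,0,-0.8,0],[0,0,0,0]]'
python3 -c "
from h import *
plan((*pan(0,30,100),7.7),(*pan(0,30,17),7.7))"
```

```text
time_s: 34.4
tcp_pos: [470.1, -360.0, 15.5]
ee_rot: [-0.002, 0.658, 0.753, 0.0]
force: [0.7, 0.4, 0.4]
grip_width: 0.753
gripper_force: 0.0
time_s: 35.0
tcp_pos: [471.6, -361.7, 19.2]
ee_rot: [0.002, 0.658, 0.753, -0.0]
force: [-0.4, 1.0, 6.6]
grip_width: 0.335
gripper_force: 59.1
time_s: 36.0
tcp_pos: [471.6, -361.6, 218.2]
ee_rot: [0.003, 0.658, 0.753, -0.0]
force: [0.3, 0.2, -1.3]
grip_width: 0.331
gripper_force: 59.2
t 36.0 tcp [ 471.6 -361.6  218.2] A 7.7 F [ 0.3  0.2 -1.3] grip 0.331 59.2 q6 -0.99
  yaw 0.0 shift [26.87  6.09  0.13] ->  [532.6 324.5 215.    7.7]
  yaw -0.0 shift [0.   0.   3.32] ->  [532.6 324.5 132.    7.7]
```

Also thin. 28 rows to the pan.

```bash
python3 -m crank '[[0.96,0.2175,0,0],[0.96,0.2175,0,0],[0.96,0.2175,0,0],[0.96,0.2175,0,0],[0.96,0.2175,0,0],[0.96,0.2175,0,0],[0.96,0.2175,0,0],[0.96,0.2175,0,0],[0.96,0.2175,0,0],[0.96,0.2175,0,0],[0.96,0.2175,0,0],[0.96,0.2175,0,0],[0.96,0.2175,0,0],[0.96,0.2175,0,0],[0.96,0.2175,0,0],[0.96,0.2175,0,0],[0.96,0.2175,0,0],[0.96,0.2175,0,0],[0.96,0.2175,0,0],[0.96,0.2175,0,0]]'
python3 -m crank '[[0.96,0.2175,0,0],[0.96,0.2175,0,0],[0.96,0.2175,0,0],[0.96,0.2175,0,0],[0.96,0.2175,0,0],[0.96,0.2175,0,0],[0.96,0.2175,0,0],[0.96,0.2175,0,0],[0,0,0,0],[0,0,0.9,0],[0,0,0.9,0],[0,0,0.9,0],[0,0,0.5,0],[0,0,0,0]]'
python3 -m crank '[[0,0,0.1,0],[0,0,0,0]]'
python3 -c "
from h import *
plan((*pan(0,30,17),7.7))"
```

```text
time_s: 38.0
tcp_pos: [513.8, 130.4, 214.0]
ee_rot: [-0.0, 0.658, 0.753, -0.0]
force: [0.3, -0.1, -0.1]
grip_width: 0.335
gripper_force: 59.2
time_s: 39.4
tcp_pos: [531.5, 324.9, 135.1]
ee_rot: [0.0, 0.658, 0.753, -0.0]
force: [0.6, 0.1, -0.4]
grip_width: 0.331
gripper_force: 59.4
time_s: 39.6
tcp_pos: [531.8, 325.1, 134.1]
ee_rot: [0.001, 0.658, 0.753, 0.001]
force: [-4.0, -3.1, 11.4]
grip_width: 0.334
gripper_force: 61.0
t 39.6 tcp [531.8 325.1 134.1] A 7.7 F [-4.  -3.1 11.4] grip 0.334 61.0 q6 0.23
  yaw 0.0 shift [-0.03  0.03  0.09] ->  [532.6 324.5 132.    7.7]
```

```bash
python3 -m crank '[[0,0,0,0],[0,0,0,0],[0,0,0,0]]' 0.65
python3 -m crank '[[0,0,-0.8,0],[0,0,-0.9,0],[0,0,-0.9,0],[0,0,-0.8,0],[-0.3,-0.8,0,0],[-0.3,-0.9,0,0],[-0.3,-0.9,0,0],[-0.3,-0.9,0,0],[0,-0.8,0,0],[0,0,0,0]]' 0.65
python3 -c "
from h import *
plan((428,280,220,7.7),(428,280,124.5,7.7)); print(*cans()[0],sep='\n'); p=shot('top')
a=p['image'][120:320,80:340,::-1]; b=shot('scene')['image'][180:380,340:600,::-1]
cv2.imwrite('pics/s4.png',cv2.resize(np.hstack([a,b]),(800,308)))"
```

```text
time_s: 39.9
tcp_pos: [531.5, 325.3, 132.0]
ee_rot: [-0.0, 0.658, 0.753, -0.0]
force: [0.2, 0.5, -0.7]
grip_width: 0.648
gripper_force: 0.0
time_s: 40.9
tcp_pos: [427.5, 281.1, 217.5]
ee_rot: [-0.0, 0.658, 0.753, -0.0]
force: [-0.1, 0.1, 1.0]
grip_width: 0.649
gripper_force: 0.0
t 40.9 tcp [427.5 281.1 217.5] A 7.7 F [-0.1  0.1  1. ] grip 0.649 0.0 q6 0.22
  yaw 0.01 shift [-0.05  0.01 -0.1 ] ->  [428.  280.  220.    7.7]
  yaw -0.0 shift [0.   0.   3.82] ->  [428.  280.  124.5   7.7]
(472, 17, 35, 54, [296, 289], 206, 0.62)
```

View pics/s4.png

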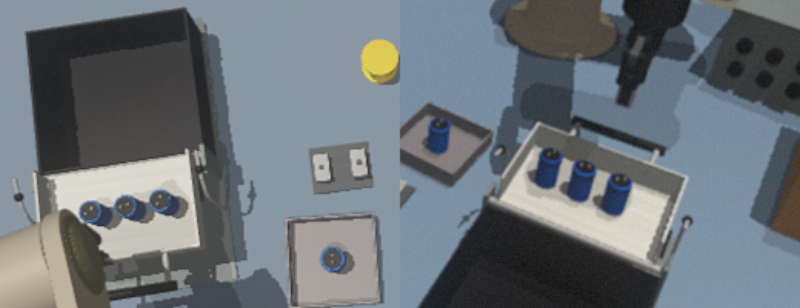

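Three 30 mm cans stand in the pan (left crop: (95,212), (128,206), (163,201)) and the thick can is in the tray (333,258). The hand is over the bar. Gripping it and working out the arc.

```bash
python3 -m crank '[[0,0,0,0],[0,0,0,0]]' 0.4
python3 -m crank '[[-0.05,0,0.7,0],[0,0,0.9,0],[0,0,0.9,0],[0,0,0.9,0],[0,0,0.3,0],[0,0,0,0]]'
python3 -m crank '[[0,0,0,0],[0,0,0,0],[0,0,0,0],[0,0,0,0],[0,0,0,0]]' 0
python3 -c "
from h import *
plan((428,280,124.5,7.7))
for a in range(0,60,4):
    D=bar(a+4)-bar(a); print(a+4,'y',(D@PX/25/2).round(2),'z',(-D[2]/25/2).round(2))"
```

```text
time_s: 41.3
tcp_pos: [429.5, 281.3, 217.1]
ee_rot: [-0.0, 0.658, 0.753, -0.0]
force: [-0.5, -0.2, 0.5]
grip_width: 0.401
gripper_force: 0.0
time_s: 41.9
tcp_pos: [429.1, 279.9, 124.2]
ee_rot: [-0.0, 0.658, 0.753, -0.001]
force: [-0.1, -0.1, 0.9]
grip_width: 0.403
gripper_force: 0.0
time_s: 42.4
tcp_pos: [426.4, 279.8, 125.8]
ee_rot: [-0.002, 0.658, 0.753, -0.003]
force: [-18.1, -4.1, 11.9]
grip_width: 0.142
gripper_force: 58.5
t 42.4 tcp [426.4 279.8 125.8] A 7.8 F [-18.1  -4.1  11.9] grip 0.142 58.5 q6 0.21
  yaw 0.01 shift [-0.    0.06  0.05] ->  [428.  280.  124.5   7.7]
4 y 0.05 z -0.24
8 y 0.07 z -0.24
12 y 0.08 z -0.23
16 y 0.1 z -0.23
20 y 0.12 z -0.22
24 y 0.13 z -0.21
28 y 0.14 z -0.2
32 y 0.16 z -0.19
36 y 0.17 z -0.18
40 y 0.18 z -0.17
44 y 0.19 z -0.15
48 y 0.2 z -0.14
52 y 0.21 z -0.12
56 y 0.22 z -0.11
60 y 0.23 z -0.09
```

```bash
python3 -m crank '[[0,-0.07,-0.24,0],[0,0.05,-0.24,0],[0,0.07,-0.24,0],[0,0.07,-0.24,0],[0,0.08,-0.23,0],[0,0.08,-0.23,0],[0,0.1,-0.23,0],[0,0.1,-0.23,0],[0,0.12,-0.22,0],[0,0.12,-0.22,0],[0,0.13,-0.21,0],[0,0.13,-0.21,0],[0,0.14,-0.2,0],[0,0.14,-0.2,0],[0,0.16,-0.19,0],[0,0.16,-0.19,0]]'
python3 -m crank '[[0,0.17,-0.18,0],[0,0.17,-0.18,0],[0,0.18,-0.17,0],[0,0.18,-0.17,0],[0,0.19,-0.15,0],[0,0.19,-0.15,0],[0,0,0,0],[0,0,0,0]]'
cat >> h.py <<'E'
def tilt():
    """pan tilt from its floor plane in the scene camera"""
    p=shot('scene'); c=cloud(p); r=c-H; a=r@PX; b=r@PY; z=r[...,2]
    k=(a>-110)&(a<-5)&(abs(b)<92)&(z>0)&(z<130)&(p['image'].max(2)>90); q=c[k]; best=0; g=np.random.default_rng(0)
    for i in range(400):
        s=q[g.integers(len(q),size=3)]; n=np.cross(s[1]-s[0],s[2]-s[0]); l=np.linalg.norm(n)
        if l<500: continue
        n/=l; n*=np.sign(n[2]); m=abs((q-s[0])@n)<2
        if m.sum()>best and abs(n@PY)<.1: best=m.sum(); B=m
    Q=q[B]; n=np.linalg.svd(Q-Q.mean(0),full_matrices=False)[2][2]; n*=np.sign(n[2])
    print('tilt',np.degrees(np.arctan2(n@PX,n[2])),best); return p
E
python3 -c "
from h import *
tilt(); plan((*(bar(60)-bar(0)+[425,279.5,124.5]),7.7))"
```

```text
time_s: 44.0
tcp_pos: [465.5, 285.1, 213.9]
ee_rot: [-0.002, 0.658, 0.753, -0.003]
force: [-21.1, -3.8, 5.0]
grip_width: 0.139
gripper_force: 58.4
time_s: 44.8
tcp_pos: [493.4, 288.9, 242.0]
ee_rot: [-0.0, 0.658, 0.753, -0.0]
force: [-22.6, -6.0, 20.7]
grip_width: 0.138
gripper_force: 59.0
tilt 43.075267446679135 4019
t 44.85 tcp [493.4 288.9 242. ] A 7.8 F [-23.   -5.6  20.7] grip 0.139 59.0 q6 0.19
  yaw 0.01 shift [-0.01  1.78 -0.76] ->  [537.5 294.7 261.1   7.7]
```

```bash
python3 -m crank '[[0,0.16,-0.17,0],[0,0.18,-0.16,0],[0,0.2,-0.14,0],[0,0.2,-0.13,0],[0,0.21,-0.12,0],[0,0.21,-0.11,0],[0,0,0,0],[0,0,0,0]]'
python3 -c "
from h import *
tilt(); plan((*(bar(60)-bar(0)+[425,279.5,124.5]),7.7))"
```

```text
time_s: 45.65
tcp_pos: [523.5, 292.9, 261.9]
ee_rot: [0.0, 0.658, 0.753, 0.001]
force: [-9.4, -2.1, 10.4]
grip_width: 0.139
gripper_force: 59.1
tilt 54.426129697550095 3677
t 45.7 tcp [523.5 293.  261.9] A 7.7 F [-10.2  -1.3  10.4] grip 0.137 59.1 q6 0.18
  yaw 0.0 shift [-0.01  0.56  0.03] ->  [537.5 294.7 261.1   7.7]
```

```bash
python3 -m crank '[[0,0.21,-0.11,0],[0,0.21,-0.1,0],[0,0.21,-0.09,0],[0,0,0,0],[0,0,0,0]]'
python3 -c "
from h import *
p=tilt(); plan(); cv2.imwrite('pics/s5.png',cv2.resize(p['image'][180:480,330:560,::-1],(460,600)))"
```

```text
time_s: 46.2
tcp_pos: [539.5, 295.1, 269.5]
ee_rot: [0.001, 0.658, 0.753, 0.001]
force: [-7.6, -0.7, 8.7]
grip_width: 0.141
gripper_force: 58.9
tilt 60.11923641559698 3217
t 46.25 tcp [539.5 295.1 269.5] A 7.7 F [-7.1 -1.3  9.5] grip 0.136 58.9 q6 0.18
```

View pics/s5.png

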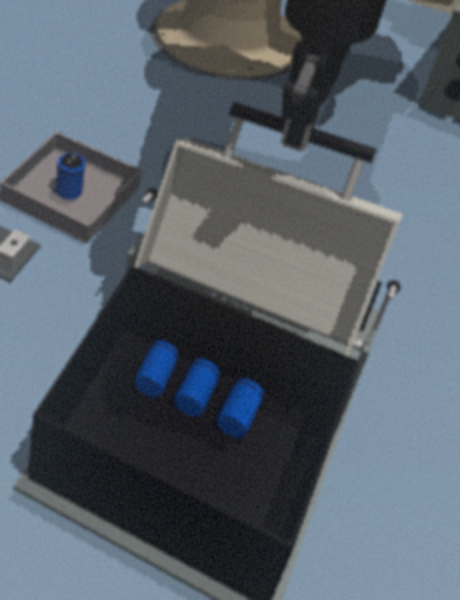

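All three cans lie in the bin at (157,367), (197,387) and (240,407). The pan is empty at 60.1°, so I'm holding it for more than 2 s.

```bash
python3 -m crank '[[0,0,0,0],[0,0,0,0],[0,0,0,0],[0,0,0,0],[0,0,0,0],[0,0,0,0],[0,0,0,0],[0,0,0,0],[0,0,0,0],[0,0,0,0],[0,0,0,0],[0,0,0,0],[0,0,0,0],[0,0,0,0],[0,0,0,0],[0,0,0,0],[0,0,0,0],[0,0,0,0],[0,0,0,0],[0,0,0,0]]'
python3 -m crank '[[0,0,0,0],[0,0,0,0],[0,0,0,0],[0,0,0,0],[0,0,0,0],[0,0,0,0]]'
python3 -c "
from h import *
tilt()"
python3 -m crank '[[0,-0.23,0.09,0],[0,-0.23,0.09,0],[0,-0.22,0.11,0],[0,-0.22,0.11,0],[0,-0.21,0.12,0],[0,-0.21,0.12,0],[0,-0.2,0.14,0],[0,-0.2,0.14,0],[0,-0.19,0.15,0],[0,-0.19,0.15,0],[0,-0.18,0.17,0],[0,-0.18,0.17,0],[0,-0.17,0.18,0],[0,-0.17,0.18,0],[0,0,0,0],[0,0,0,0]]'
python3 -c "
from h import *
tilt(); plan((*(bar(0)-[0,0,20.5]),7.7))"
```

```text
time_s: 48.25
tcp_pos: [539.5, 295.1, 269.5]
ee_rot: [0.001, 0.658, 0.753, 0.001]
force: [-7.6, -0.6, 9.4]
grip_width: 0.138
gripper_force: 58.9
time_s: 48.85
tcp_pos: [539.5, 295.1, 269.5]
ee_rot: [0.001, 0.658, 0.753, 0.001]
force: [-7.8, -1.5, 8.7]
grip_width: 0.134
gripper_force: 58.9
tilt 60.52520608609413 3279
time_s: 50.5
tcp_pos: [471.1, 285.9, 220.9]
ee_rot: [0.001, 0.658, 0.753, 0.002]
force: [-4.9, -0.0, 6.2]
grip_width: 0.139
gripper_force: 63.4
tilt 33.17110469465338 3990
t 50.55 tcp [471.1 285.9 220.9] A 7.7 F [-5.1 -0.8  6.8] grip 0.136 63.4 q6 0.2
  yaw 0.0 shift [ 0.   -1.76  3.86] ->  [427.6 280.  124.5   7.7]
```

```bash
python3 -m crank '[[0,-0.16,0.19,0],[0,-0.16,0.19,0],[0,-0.14,0.2,0],[0,-0.14,0.2,0],[0,-0.13,0.21,0],[0,-0.13,0.21,0],[0,-0.12,0.22,0],[0,-0.12,0.22,0],[0,-0.1,0.23,0],[0,-0.1,0.23,0],[0,-0.08,0.23,0],[0,-0.08,0.23,0],[0,-0.07,0.24,0],[0,-0.07,0.24,0],[0,-0.05,0.24,0],[0,-0.05,0.24,0],[0,0,0.2,0],[0,0,0,0]]'
python3 -m crank '[[0,0,0.1,0],[0,0,0.1,0],[0,0,0,0]]'
python3 -c "
from h import *
tilt(); plan((*(bar(0)-[0,0,20.5]),7.7))"
```

```text
time_s: 52.35
tcp_pos: [426.4, 279.8, 125.8]
ee_rot: [-0.001, 0.658, 0.753, -0.002]
force: [-14.4, -1.4, 3.2]
grip_width: 0.139
gripper_force: 70.1
time_s: 52.65
tcp_pos: [426.6, 279.9, 125.4]
ee_rot: [-0.0, 0.657, 0.753, -0.001]
force: [-31.8, -11.3, 48.6]
grip_width: 0.139
gripper_force: 75.1
tilt 0.007741316546049662 2547
t 52.7 tcp [426.6 279.9 125.4] A 7.8 F [-31.6 -10.3  49. ] grip 0.141 75.1 q6 0.22
  yaw 0.01 shift [0.   0.04 0.04] ->  [427.6 280.  124.5   7.7]
```

```bash
python3 -m crank '[[0,0,0,0],[0,0,0,0],[0,0,0,0]]' 0.4
python3 -m crank '[[0,0.05,-0.5,0],[0,0,-0.9,0],[0,0,-0.9,0],[0,0,-0.9,0],[0,0,-0.9,0],[0,0,-0.9,0],[0,-0.9,0,0],[0,-0.9,0,0],[0,0,0,0],[0,0,0,0]]'
python3 -c "
from h import *
p=tilt(); plan(); print(*cans()[0],sep='\n'); p=shot('scene','s6.png')"
```

```text
time_s: 53.0
tcp_pos: [429.1, 280.0, 121.0]
ee_rot: [0.001, 0.658, 0.753, 0.001]
force: [-0.3, 0.2, -0.4]
grip_width: 0.4
gripper_force: 0.0
time_s: 54.0
tcp_pos: [385.2, 274.1, 245.5]
ee_rot: [0.0, 0.658, 0.753, 0.001]
force: [-0.2, 0.4, 0.1]
grip_width: 0.401
gripper_force: 0.0
tilt 0.037797485820685914 2567
t 54.05 tcp [385.5 274.1 245.3] A 7.7 F [-0.3  0.1 -0.4] grip 0.398 0.0 q6 0.24
(505, 59, 51, 49, [277, 274], 184, 0.91)
```

View pics/s6.png

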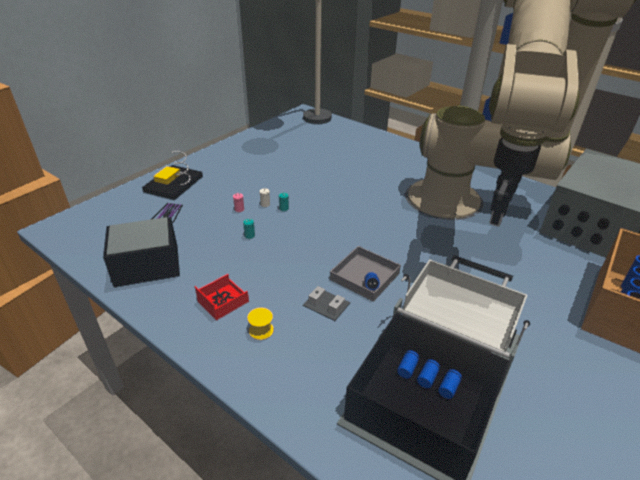

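The thick can has been knocked over: it is now in the tray's corner (372,280). The pan is level and empty, and three cans are in the bin. Looking closer at the knocked can.

```bash
python3 -c "
from h import *
o,p,c=cans(); a=p['image'][240:340,240:360,::-1]; s=shot('scene'); b=s['image'][230:330,310:430,::-1]
cv2.imwrite('pics/s7.png',cv2.resize(np.hstack([a,b]),(800,333),interpolation=cv2.INTER_CUBIC))
for q in (p,s):
    c=cloud(q); d=max(bot.silhouettes('can1',q),key=lambda d:d['confidence']*(d['region']&(abs(c[...,0]-490)<70)&(abs(c[...,1]-40)<80)).any())
    k=d['region']&(c[...,2]>6); e=c[k]; print(d['confidence'],e.min(0).round(),e.max(0).round(),np.percentile(e,[5,50,95],axis=0).round().tolist(), cv2.minAreaRect(e[:,:2].astype(np.float32)))
"
```

```text
0.91 [386. -43.   8.] [ 531.   83. 1238.] [[481.0, 38.0, 32.0], [503.0, 57.0, 45.0], [525.0, 76.0, 56.0]] ((453.6553039550781, 18.939285278320312), (183.1681671142578, 33.3748779296875), 37.53818130493164)
0.72 [481.  34.  22.] [533.  86.  60.] [[493.0, 44.0, 32.0], [519.0, 68.0, 45.0], [530.0, 82.0, 55.0]] ((505.74114990234375, 60.31620407104492), (56.964195251464844, 33.44272994995117), 36.57242965698242)
```

View pics/s7.png

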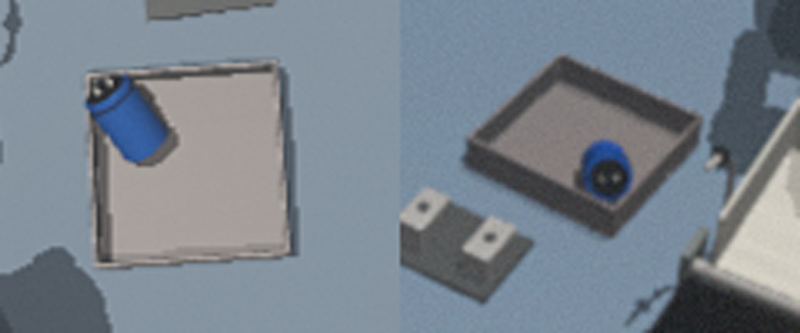

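The can leans in the tray's far-left corner, with its top end propped on the rim (left crop (110,90)). I'll nudge that end inward with shut fingertips just above the rim so that it drops flat.

```bash
python3 -m crank '[[0,0,0,-0.86],[0,0,0,-0.86],[0,0,0,-0.86],[0,0,0,-0.86],[0,0,0,-0.86],[0,0,0,0]]' 0
python3 -c "
from h import *
plan((557,104,245,42),(557,104,37,42),(519,70,37,42))"
```

```text
time_s: 55.05
tcp_pos: [384.7, 274.0, 245.0]
ee_rot: [0.0, 0.405, 0.914, -0.0]
force: [-1.4, -0.0, -0.3]
grip_width: 0.002
gripper_force: 0.0
t 55.05 tcp [384.7 274.  245. ] A 42.2 F [-1.4 -0.  -0.3] grip 0.002 0.0 q6 -0.37
  yaw 0.02 shift [-9.67  0.57  0.  ] ->  [557. 104. 245.  42.]
  yaw -0.0 shift [0.   0.   8.32] ->  [557. 104.  37.  42.]
  yaw -0.0 shift [ 0.01 -2.04 -0.  ] ->  [519.  70.  37.  42.]
```

```bash
python3 -m crank '[[-0.88,0.05,0,0],[-0.88,0.05,0,0],[-0.88,0.05,0,0],[-0.88,0.05,0,0],[-0.88,0.05,0,0],[-0.88,0.05,0,0],[-0.88,0.05,0,0],[-0.88,0.05,0,0],[-0.88,0.05,0,0],[-0.88,0.05,0,0],[-0.88,0.07,0,0],[0,0,0,0],[0,0,0.9,0],[0,0,0.9,0],[0,0,0.9,0],[0,0,0.9,0],[0,0,0.9,0],[0,0,0.9,0],[0,0,0,0]]'
python3 -c "
from h import *
plan((557,104,37,42))"
python3 -m crank '[[0,0,0.7,0],[0,0,0.7,0],[0,0,0.7,0],[0,0,0.6,0],[0,0,0.2,0],[0,0,0,0]]'
python3 -m crank '[[0,-0.2,0,0],[0,-0.2,0,0],[0,-0.2,0,0],[0,-0.2,0,0],[0,-0.2,0,0],[0,-0.2,0,0]]'
python3 -m crank '[[0,-0.15,0,0],[0,-0.15,0,0],[0,-0.15,0,0],[0,0,0,0]]'
python3 -c "
from h import *
plan(); s=shot('scene'); cv2.imwrite('pics/s8.png',cv2.resize(s['image'][210:330,300:440,::-1],(700,600),interpolation=cv2.INTER_CUBIC))"
```

```text
time_s: 56.95
tcp_pos: [555.6, 104.6, 107.5]
ee_rot: [-0.003, 0.407, 0.914, -0.001]
force: [0.3, 0.1, -0.1]
grip_width: -0.003
gripper_force: 0.0
t 56.95 tcp [555.6 104.6 107.5] A 42.0 F [ 0.3  0.1 -0.1] grip -0.003 0.0 q6 -0.75
  yaw 0.0 shift [-0.06  0.03  2.82] ->  [557. 104.  37.  42.]
time_s: 57.55
tcp_pos: [557.6, 104.3, 38.1]
ee_rot: [0.0, 0.406, 0.914, 0.0]
force: [0.1, -0.0, -0.8]
grip_width: -0.001
gripper_force: 0.0
time_s: 58.15
tcp_pos: [534.9, 83.6, 37.6]
ee_rot: [0.0, 0.406, 0.914, 0.0]
force: [0.2, -0.6, -0.0]
grip_width: -0.001
gripper_force: 0.0
time_s: 58.55
tcp_pos: [526.7, 76.2, 37.6]
ee_rot: [0.0, 0.406, 0.914, 0.0]
force: [0.9, 0.2, 0.4]
grip_width: -0.001
gripper_force: 0.1
t 58.55 tcp [526.7  76.2  37.6] A 42.1 F [0.9 0.2 0.4] grip -0.001 0.1 q6 -0.81
```

View pics/s8.png

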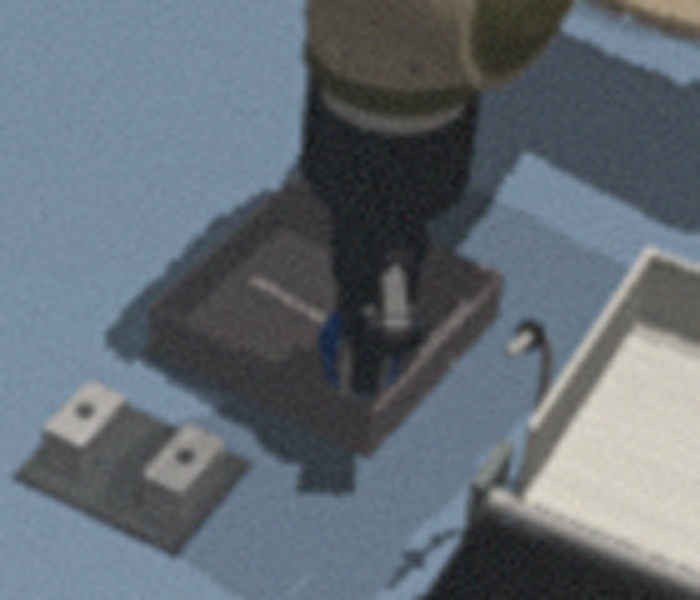

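The fingertips are behind the can's top end in the corner (365,370), the blue can just ahead. Pushing on 20 mm, then backing off upward and looking.

```bash
python3 -m crank '[[0,-0.15,0,0],[0,-0.15,0,0],[0,-0.15,0,0],[0,-0.15,0,0],[0,-0.1,0,0],[0,-0.1,0,0],[0,0,0,0]]'
python3 -m crank '[[0,0.4,-0.3,0],[0,0.4,-0.8,0],[0,0.4,-0.9,0],[0,0.9,-0.9,0],[0,0.9,-0.9,0],[0.9,0,-0.9,0],[0.9,0,-0.9,0],[0.9,0,-0.9,0],[0.9,0,-0.9,0],[0.9,0,0,0],[0.9,0,0,0],[0.9,0,0,0],[0.9,0,0,0],[0,0,0,0]]'
python3 -c "
from h import *
plan(); tilt(); o,p,c=cans(); a=p['image'][110:340,80:360,::-1]; s=shot('scene'); b=s['image'][210:440,300:580,::-1]
cv2.imwrite('pics/s9.png',cv2.resize(np.hstack([a,b]),(800,329),interpolation=cv2.INTER_CUBIC))
c=cloud(s); h=cv2.cvtColor(s['image'],cv2.COLOR_RGB2HSV); k=(abs(c[...,0]-473)<80)&(abs(c[...,1]-19)<80)&(h[...,1]>120)&(h[...,0]>100)&(h[...,0]<130); e=c[k]; print(k.sum(),e.min(0).round(),e.max(0).round())"
```

```text
time_s: 59.3
tcp_pos: [511.7, 62.8, 37.4]
ee_rot: [-0.0, 0.406, 0.914, -0.0]
force: [-1.0, -0.5, -0.4]
grip_width: 0.001
gripper_force: 0.1
time_s: 60.7
tcp_pos: [445.7, 248.7, 223.2]
ee_rot: [-0.0, 0.405, 0.915, 0.0]
force: [-0.0, 0.0, -0.1]
grip_width: -0.002
gripper_force: 0.0
t 60.7 tcp [445.7 248.7 223.2] A 42.3 F [-0.   0.  -0.1] grip -0.002 0.0 q6 -0.46
tilt -0.038484597846001056 2602
190 [472.  27.  24.] [523.  78.  41.]
```

View pics/s9.png

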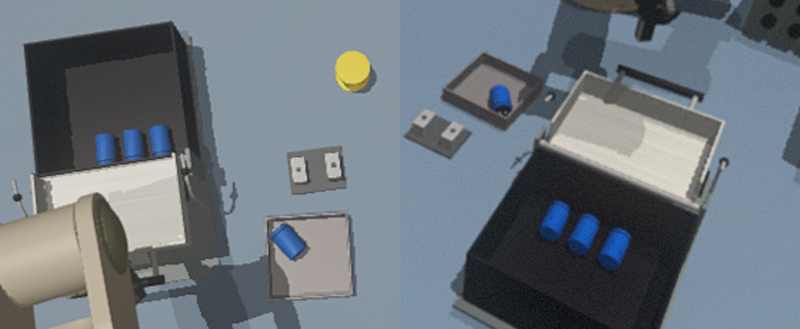

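The thick can now lies flat inside the tray (left crop (289,242), top at about 38–41 mm). Three cans lie in the bin, the pan is empty and level, and the hand is clear.

```bash
python3 -c "
from h import *
print(bot.job_done())"
```

```text
the job is handed in; nothing more can be done
None
```

The job is done and handed in: the three 30 mm cans were tipped into the black bin at about 60° (held for more than 2 s), the pan is back level and empty, and the one 35 mm can lies flat in the grey tray, after it was knocked into the tray's corner mid-run and I nudged it down; I sorted the cans by gripper width, not the steel gauge.

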